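Load the puck warmer

TASK

Load the puck warmer: slide both vinyl pucks flat along the bench and into the lane under the hood, one behind the other, until the first is up against the back stop and the second touches it, then swing the keeper bar fully shut behind them. Leave the oil can, the grease tin and the roll of tape standing where they are.

Things in the scene. Friction and masses are not known exactly. Their poses are not given: they have to be found in the camera images.
- warmer: puck warmer, fixed: grey hood on four posts over a straight lane ending at a back stop; its mouth looks roughly to the robot's left (+y). Origin: on the bench, on the lane's centre line, below the hood's front edge. x points along the lane INTO the hood, y away from the robot, z up. Hood (mm): x 0 to 214, 176 wide, underside 66 and top 126 above the bench.
- lane_mouth (a point): lane's centre line at the mouth, on its floor. Warmer frame, mm: floor plate 3 thick, 136 wide, x -60 to 215, lead-in lip rising from the bench x -90 to -60; rails 20 high, 110 between them, x 0 to 214; wings 12 high flare from 110 apart at x = 0 to 160 at x = -52; posts 13 thick at y = +-74. An upright hand meets the hood before a puck is home: lean the tool 25 to 45 degrees away from it.
- seat_rear (a point): on the lane's floor: where the centre of the puck against the back stop comes (x = 151 mm in the warmer's frame; the stop's face is at x = 205)
- seat_front (a point): on the lane's floor: where the centre of the second puck comes (x = 48 mm), its outer edge then about level with the hood's front edge. Between back stop and shut keeper bar the two pucks have 5 mm to spare; pushing the second one pushes the first along.
- keeper (a joint): angle of the keeper bar: 0 = shut straight across the mouth against its stop; it grows as the bar swings outward, away from the hood; 1.57 = pointing straight out along the side of the mouth, 1.8 at most. Starts part or fully open and stays where it is left (friction 0.06 N m). Below about 1.3 it is in the pucks' way; it shuts only when both are home.
- keeper_hinge (a point): the keeper bar's upright hinge pin, robot's side of the mouth, at x = -10, y = -74 mm of the warmer. The bar is flat steel, 8 mm thick, 14 to 24 mm above the bench, and reaches 134 mm from this hinge.
- keeper_knob (a point): middle of the upright round black knob on the keeper bar, 17 mm thick (21 at its cap), from 24 to 62 mm above the bench; this point is 42 mm up and 112 mm from the hinge. It can be gripped from above with the tool leaning; it may turn in the grip.
- puck_1: vinyl puck: black round disc with rounded side, 103 mm across, 28 thick, brick-red paper label on top, about 0.17 kg, lies flat on the bench left of the warmer. The two are alike, either may go in first. Too wide to grip: push its side. Origin: centre of its underside, z up; its yaw means nothing.
- puck_2: vinyl puck: black round disc with rounded side, 103 mm across, 28 thick, brick-red paper label on top, about 0.17 kg, lies flat on the bench left of the warmer. The two are alike, either may go in first. Too wide to grip: push its side. Origin: centre of its underside, z up; its yaw means nothing.
- oil_can: red oil can with a thin spout, 62 x 68 x 150 mm, stands close beside the hood on the side away from the robot; origin at the centre of its underside; not to be disturbed
- grease_tin: round grease tin with yellow lid, 70 mm across, 33 high, close beside the mouth on the far side; origin at the centre of its underside; not to be disturbed
- tape_roll: roll of black tape lying flat, 58 mm across, 19 high, among the pucks, sometimes in their way; origin at the centre of its underside; not to be disturbed
- hose_bend (a point): nearest point of the fixed blue air hose (25 mm thick) that hangs behind the work, 160 mm above the bench. From here it falls to 45 mm above the bench at x = 0.72, y = 0.25 and climbs, to z = 0.35 at x = 0.71, y = -0.07 and on up over the far right. Keep arm and wrist on the robot's side of it.

How it is judged (in metres and radians):
At the end, for the whole second after the job is handed in: Both pucks lie flat and still on the lane's floor, one with its centre within 12 mm of the rear seat and the other within 12 mm of the front seat, and the keeper bar is shut to within 0.06 rad; nothing is held (((horizontal distance between puck_1 and seat_rear below 0.012 m and horizontal distance between puck_2 and seat_front below 0.012 m) or (horizontal distance between puck_2 and seat_rear below 0.012 m and horizontal distance between puck_1 and seat_front below 0.012 m)) and value of joint keeper below 0.06 rad and angle between each of puck_1, puck_2's own z axis and vertical below 0.08 rad and linear speed of each of puck_1, puck_2 below 0.02 m/s and height (world z) of each of puck_1, puck_2 below 0.008 m); the robot touches nothing.
It fails at once if the oil can is shoved more than 20 mm or knocked over (distance of oil_can from where it was at the start of the episode above 0.02 m or angle between oil_can's own z axis and vertical above 0.4 rad).
It fails at once if the grease tin is shoved more than 20 mm or knocked over (distance of grease_tin from where it was at the start of the episode above 0.02 m or angle between grease_tin's own z axis and vertical above 0.4 rad).
It fails at once if the roll of tape is shoved more than 20 mm or knocked over (distance of tape_roll from where it was at the start of the episode above 0.02 m or angle between tape_roll's own z axis and vertical above 0.4 rad).
It fails at once if a puck is lifted or tipped up instead of being slid along flat (height (world z) of any of puck_1, puck_2 above 0.03 m or angle between any of puck_1, puck_2's own z axis and vertical above 0.4 rad).
It also fails if it takes over 72 s, if anything falls off the work surface, if the arm or the gripper's body presses on something with over 40 N, if the wrist force passes 120 N, or if a joint passes its speed limit or range.

ROBOT

A 6-joint arm with a two-finger parallel gripper is mounted at the origin on a cart in front of the work surface, level with it; the furniture and walls round the work are solid. World frame = base frame: x ahead of the robot, y to its left, z up, the work surface at z = 0. Lengths are in mm, angles in rad, forces in N, time in s.
With the tool pointing down it reaches from about 250 to 775 mm from the base axis. Payload 8.9 kg.
Tool frame: the origin (TCP) lies midway between the tips of the shut fingers; the grasp point (between the pads) lies 19 mm behind it; z points along the fingers, y is the line along which they close (so a half turn about z gives the same grasp; the last joint's range is limited). The gripper opens to 85 mm and grips with 20 to 120 N. Pads are 22 mm wide; open, the fingers measure 114 mm over their backs; the gripper's body (76 mm by 85 mm) begins 54 mm behind the grasp point. The pads swing forward as they close: fully open they stand 13 mm farther back than shut.
Start: joints at [1.193, 0.291, -0.153, 1.127, 0, 1.431], TCP at [124.176, 510.102, 231.305] pointing down, gripper open.
Joint ranges: [-2.52, 2.52], [-0.91, 1.74], [-1.3, 1.37], [-1.96, 2.02], [-1.52, 1.47], [-3.14, 3.14]. Speed limits (rad/s): [2.22, 2.22, 2.79, 3.14, 3.14, 3.14].

INTERFACE

Orientations are given as a 3x3 rotation matrix whose columns are the frame's x, y, z axes.
In Python, from plant import manip gives the robot as it stands. Calls block until the motion is done:
- manip.move_to(position, orientation): joint-space move of the TCP to a pose.
- manip.movel(position, max_speed=150, orientation=None, max_force=None): straight line of the TCP; orientation=None keeps the orientation; max_speed is the mean speed in mm/s. With max_force (N) it stops when the force on the tool has changed by that much, and returns True; else False.
- manip.set_joints(angles): joint-space move.
- manip.release() and manip.grab(f_grip=None): open the fingers fully, or close them until they stop; f_grip is the grip in N (None keeps the last).
- manip.sleep(seconds).
- manip.ik(position, orientation): joint angles nearest the present ones, or None.
- manip.sense(): the state.
- manip.snapshot(name): name is "side" or "top"; returns the picture (420x560x3 uint8, red, green, blue); there is no depth.
- manip.camera_params(name): a dict with "K" (3x3 intrinsics, pixels), "dist_coeffs" ([k1, k2, p1, p2, k3] as OpenCV has them; the pictures are not rectified), "world_to_cam" (4x4, takes a point from world to camera coordinates). Camera axes: x right, y down, z forward; pixel columns grow to the right and rows downward; lengths in mm; the calibration is good to about 2 mm. A picture is of the moment at which its call begins. camera_params takes no time and is no camera call.
A pose or a line that the arm cannot do raises manip.MotionError and nothing moves.
- manip.hand_in(): hands the job in; it is judged then, once.
The state is a dict: "clock": time; "joints": joint angles; "dq": joint speeds; "effort": joint torques, N m; "ee_pos": TCP position; "eef_rot": TCP orientation; "ft_force": force on the tool from outside, world axes, zero at the start; "ft_torque": the same for the moment, N m; "gripper_width": opening from 0.0 (shut) to 1.0 (fully open); "grasp_force": force on a finger pad.
Only numpy, scipy, OpenCV 4.12 (cv2) and the standard library are available. Lean on these libraries where they do the work, as an engineer would, in place of code of your own. Each camera call takes 0.05 s, during which the arm holds its last target. There are 200 camera calls.

## Working session

There is one attempt and no reset: what is moved stays moved. The work goes in short steps, each a Python script; the robot and the scene stay as the last script left them, time stands still between calls to the robot, and variables do not carry over. Pictures are saved under pics/ and viewed, at most 10 in all, crops included, and the job is handed in when it is done.

```bash
ls; mkdir -p pics
python3 - <<'E'
from plant import manip
import cv2,numpy as np
for n in("top","side"):
    im=manip.snapshot(n); cv2.imwrite(f"pics/{n}0.png",im[:,:,::-1]); p=manip.camera_params(n)
    print(n,p["K"],p["dist_coeffs"],p["world_to_cam"])
print(manip.sense())
E
```

```text
pics
plant.py
top [[379.07925972   0.         280.45330676]
 [  0.         379.07925972 205.21461953]
 [  0.           0.           1.        ]] [-0.02507702  0.          0.          0.          0.        ] [[-1.62702449e-02 -9.99717181e-01 -1.73446422e-02  1.54689814e+02]
 [-9.96230387e-01  1.76869016e-02 -8.49246139e-02  5.82396202e+02]
 [ 8.52073686e-02  1.58975153e-02 -9.96236404e-01  1.04195445e+03]
 [ 0.00000000e+00  0.00000000e+00  0.00000000e+00  1.00000000e+00]]
side [[479.35873848   0.         283.37252681]
 [  0.         479.35873848 215.42548135]
 [  0.           0.           1.        ]] [-0.13339465  0.          0.          0.          0.        ] [[-7.99500122e-01 -6.00661818e-01 -2.22185815e-03  5.33557228e+02]
 [-5.23843100e-01  6.99052400e-01 -4.86738275e-01  2.47666695e+02]
 [ 2.93918292e-01 -3.87983405e-01 -8.73545028e-01  9.82593197e+02]
 [ 0.00000000e+00  0.00000000e+00  0.00000000e+00  1.00000000e+00]]
{'clock': 0.1, 'joints': array([ 1.19268613e+00,  2.91195710e-01, -1.54056535e-01,  1.12671337e+00,
       -1.71800985e-05,  1.43149031e+00]), 'dq': array([-0.00064251, -0.00070445,  0.00271282, -0.00219746, -0.00111404,
       -0.00087369]), 'effort': array([ 1.63523619e-03, -5.37977922e+01,  3.31919038e+01,  9.31245944e-03,
       -1.55102671e-04,  1.05013530e-05]), 'ee_pos': array([124.03905527, 509.72316738, 230.8022872 ]), 'eef_rot': array([[-9.71621501e-01,  2.36540665e-01, -4.15693939e-04],
       [ 2.36540985e-01,  9.71620897e-01, -1.09303769e-03],
       [ 1.45349057e-04, -1.16034757e-03, -9.99999316e-01]]), 'ft_force': array([ 1.17550983,  0.59740482, -0.34093538]), 'ft_torque': array([ 0.017735  , -0.04780978, -0.06615795]), 'grasp_force': 0.0, 'gripper_width': 0.9990465846591174}
```

View pics/top0.png

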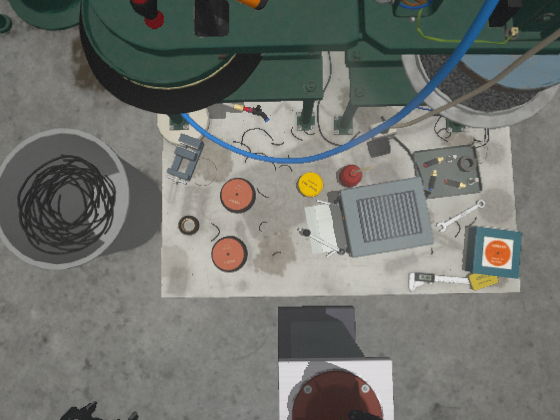

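View pics/side0.png

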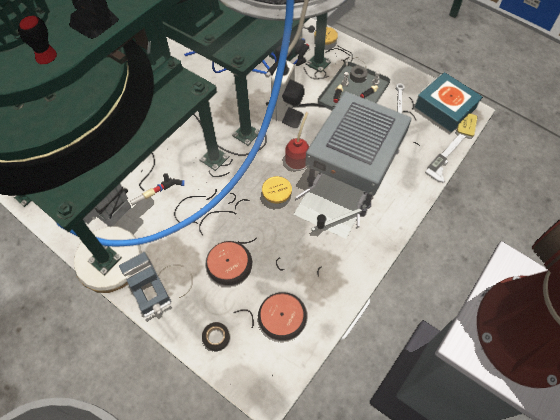

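The top view shows the pucks at (238,195) and (229,254), tape (188,226), tin (311,184), can (349,175), hood (341-431,178-256), and knob (304,233) with the hinge near (343,252). The side view shows the knob at (320,222), and the pucks at (229,262) and (282,315). Next I'll zoom in on the warmer.

```bash
cat > h.py <<'E'
import cv2,numpy as np
from plant import manip
def cam(n):
    p=manip.camera_params(n); return np.array(p["K"]),np.array(p["dist_coeffs"]),np.array(p["world_to_cam"])
def ray(n,uv):
    K,d,T=cam(n); q=cv2.undistortPoints(np.array([[uv]],float),K,d)[0,0]
    R=T[:3,:3]; return -R.T@T[:3,3], R.T@np.array([q[0],q[1],1.])
def onz(n,uv,z):
    o,r=ray(n,uv); return (o+r*(z-o[2])/r[2])
def tri(a,b):
    (o1,r1),(o2,r2)=ray("top",a),ray("side",b)
    s=np.linalg.lstsq(np.c_[r1,-r2],o2-o1,rcond=None)[0]
    p,q=o1+r1*s[0],o2+r2*s[1]; return (p+q)/2,np.linalg.norm(p-q)
def proj(n,P):
    K,d,T=cam(n); return cv2.projectPoints(np.array(P,float).reshape(-1,3),cv2.Rodrigues(T[:3,:3])[0],T[:3,3],K,d)[0][:,0]
def blobs(im,lo,hi,amin=60):
    m=cv2.inRange(cv2.cvtColor(im,cv2.COLOR_RGB2HSV),lo,hi)
    n,_,s,c=cv2.connectedComponentsWithStats(m); return [(c[i].round(1),s[i,4],s[i,:4]) for i in range(1,n) if s[i,4]>amin]
E
python3 - <<'E'
from h import *
for n in("top","side"):
    im=cv2.imread(f"pics/{n}0.png")[:,:,::-1].copy()
    print(n,"lab"); [print(b) for b in blobs(im,(2,110,120),(12,220,255),200)]
    print("red");[print(b) for b in blobs(im,(172,120,60),(180,255,255),60)]
    print("yel");[print(b) for b in blobs(im,(20,150,120),(32,255,255),60)]
a=cv2.imread("pics/top0.png")[165:275,290:440]; b=cv2.imread("pics/side0.png")[80:250,270:420]
cv2.imwrite("pics/c1.png",cv2.resize(a,(750,550),interpolation=cv2.INTER_CUBIC))
cv2.imwrite("pics/c2.png",cv2.resize(b,(525,595),interpolation=cv2.INTER_CUBIC))
E
```

```text
top lab
(array([351.9, 174.7]), np.int32(210), array([344, 165,  17,  21], dtype=int32))
(array([236.5, 193.8]), np.int32(726), array([222, 179,  30,  31], dtype=int32))
(array([227.7, 253.6]), np.int32(759), array([213, 238,  31,  32], dtype=int32))
(array([497.3, 252.8]), np.int32(503), array([485, 240,  25,  26], dtype=int32))
(array([370.7, 400.3]), np.int32(285), array([356, 378,  26,  40], dtype=int32))
red
(array([155.6,  21. ]), np.int32(117), array([145,  10,  19,  19], dtype=int32))
yel
(array([310.2, 184. ]), np.int32(475), array([298, 172,  25,  25], dtype=int32))
(array([481.9, 281. ]), np.int32(264), array([470, 274,  28,  16], dtype=int32))
side lab
(array([451. ,  95.8]), np.int32(351), array([438,  87,  26,  19], dtype=int32))
(array([297.5, 148.8]), np.int32(233), array([288, 139,  21,  21], dtype=int32))
(array([226.8, 260. ]), np.int32(1142), array([207, 242,  41,  37], dtype=int32))
(array([281.2, 313.9]), np.int32(1346), array([261, 294,  42,  41], dtype=int32))
red
yel
(array([276.5, 191.8]), np.int32(342), array([262, 181,  29,  21], dtype=int32))
```

View pics/c1.png

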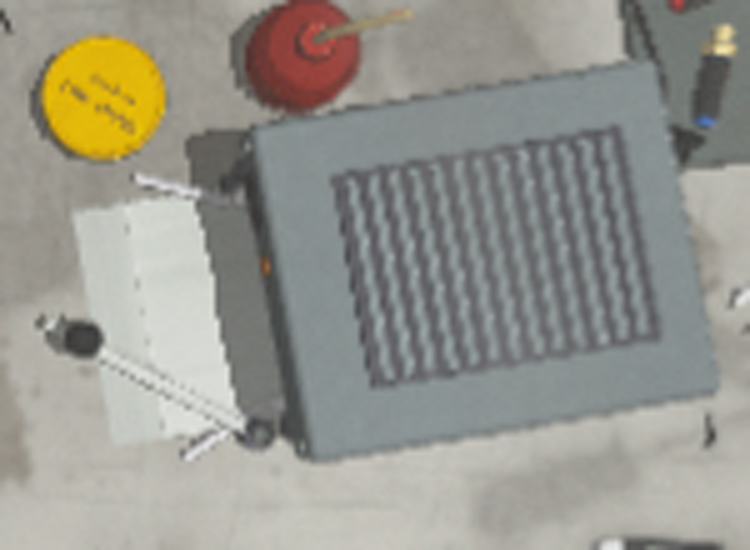

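View pics/c2.png

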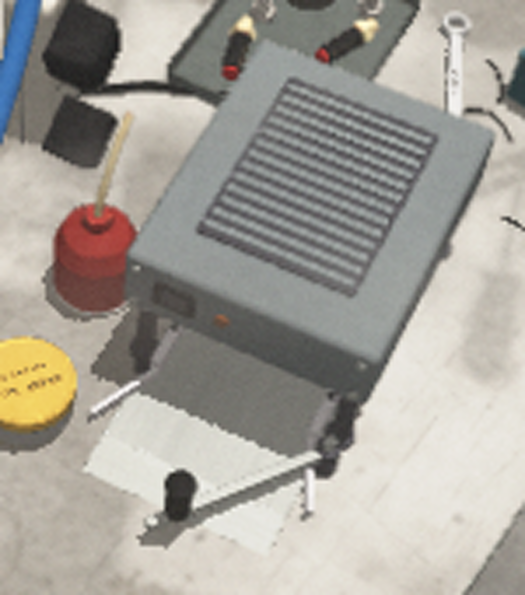

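Crop c1 (×5, offset 290,165) shows hood-top corners at (257,128), (655,62), (718,388), (312,458), the knob cap at (82,338), the hinge at (258,430) and the lip's front edge at (73,212)-(118,443). Crop c2 (×3.5, offset 270,80) shows hood corners at (130,258), (263,42), (493,135), (375,360) and the knob cap at (180,478). The keeper is part open and lies over the lane.

Run:
```python
from h import *
t=lambda x,y:(290+x/5-.4,165+y/5-.4); s=lambda x,y:(270+x/3.5-.36,80+y/3.5-.36)
np.set_printoptions(precision=1,suppress=True)
T=[(257,128),(655,62),(718,388),(312,458)];S=[(130,258),(263,42),(493,135),(375,360)]
for a,b in zip(T,S): print("hood",*tri(t(*a),s(*b)),onz("top",t(*a),126),onz("side",s(*b),126))
C=np.mean([[onz("top",t(*a),126) for a in T],[onz("side",s(*b),126) for b in S]],axis=0)
ff,bf,br,fr=C
d=(bf-ff)+(br-fr); e=(ff-fr)+(bf-br)
a1=np.arctan2(d[1],d[0]); a2=np.arctan2(e[1],e[0])-np.pi/2; print("angles",a1,a2, [np.linalg.norm(v) for v in(bf-ff,br-fr,ff-fr,bf-br)])
print("centre",C.mean(0))
print("lip",onz("top",t(73,212),0),onz("top",t(118,443),0))
print("knob",*tri(t(82,336),s(180,477)),onz("top",t(82,338),62),onz("side",s(180,477),62))
print("hinge",*tri(t(258,428),s(327,458)))
for n,a,b in(("p1",(236.5,193.8),(226.8,260.)),("p2",(227.7,253.6),(281.2,313.9)),("tin",(310.2,184),(276.5,191.8))): print(n,*tri(a,b))
print("tin33",onz("top",(310.2,184),33))
print("tape",onz("top",(188.3,225.5),19),onz("side",(215.5,335.5),19))
print("can",onz("top",t(303,60),100))
```

```text
hood [613.1 -14.3 113.7] 1.2619667521046098 [612.2 -12.2 126. ] [607.7  -6.9 126. ]
hood [ 644.1 -219.2  119.3] 1.1961655285520336 [ 642.6 -217.1  126. ] [ 641.7 -213.1  126. ]
hood [ 475.5 -244.3  117.7] 0.41795923754587055 [ 475.8 -241.   126. ] [ 473.3 -237.   126. ]
hood [444.1 -35.3 124.7] 0.23943517132647577 [444.3 -35.  126. ] [443.8 -34.5 126. ]
angles -1.4188365206246683 -1.4245303687119715 [np.float64(208.00672654868717), np.float64(206.57592279028083), np.float64(167.7803427291568), np.float64(169.2682234978118)]
centre [ 542.7 -124.6  126. ]
lip [580.8  76.8   0. ] [448.1  54.    0. ]
knob [507.9  76.4  69.8] 1.081384688537624 [507.4  76.3  62. ] [509.5  72.3  62. ]
hinge [454.4 -25.7   6.9] 2.5515649632114306
p1 [619.1 268.2  29.4] 0.18666479927075985
p2 [452.  293.8  30.6] 0.12137145395855471
tin [644.6  58.5  14.5] 1.4800429317247654
tin33 [642.7  60.1  33. ]
tape [532.4 407.5  19. ] [533.4 408.2  19. ]
can [651.  -41.3 100. ]
```

```bash
cat >> h.py <<'E'
O=np.array([527.,-20.5]); d=np.array([.148,-.989]); yw=np.array([.989,.148])
def W(x,y): return O+x*d+y*yw
def toW(p): r=np.array(p[:2])-O; return np.array([r@d,r@yw])
SG=1
def R(psi,lean):
    "heading psi from the lane direction (towards y_w), hand leaning back by lean (deg)"
    p,l=np.radians([psi,lean]); u=np.r_[np.cos(p)*d+np.sin(p)*yw,0]; up=np.array([0,0,1.])
    z=-np.cos(l)*up+np.sin(l)*u; x=SG*(np.cos(l)*u+np.sin(l)*up); return np.c_[x,np.cross(z,x),z],u
def tip(x,y,z,psi,lean,opened):
    "TCP pose bringing the finger tips' centre to the point"
    M,u=R(psi,lean); return np.r_[W(x,y),z]+(13*M[:,2] if opened else 0),M
def cradle(x,y,psi,lean,z=None,gap=0):
    "open fingers behind a puck centred at x,y"
    p=np.radians(psi); s=29+11*np.cos(np.radians(lean))+gap
    return tip(x-s*np.cos(p),y-s*np.sin(p),5+6*lean/35 if z is None else z,psi,lean,True)
H=np.array([-10.,-74.])
def knob(th,off): # finger centre, off on the opening side's rear
    k=H+112*np.array([-np.sin(th),np.cos(th)]); t=np.array([-np.cos(th),-np.sin(th)]); return k-off*t
E
python3 - <<'E'
from h import *; import h
np.set_printoptions(precision=2,suppress=True)
L=[("k0",lambda:tip(*knob(.91,42),150,0,10,False)),("k1",lambda:tip(*knob(.91,42),38,0,10,False)),("k2",lambda:tip(*knob(1.75,25),38,0,10,False)),
("a0",lambda:cradle(-322,-28,0,10,100,15)),("a1",lambda:cradle(-322,-28,0,10,None,15)),("a2",lambda:cradle(-150,0,0,35)),("a3",lambda:cradle(5,0,0,35,14)),
("b0",lambda:cradle(-272,134,-25,5,80,15)),("b1",lambda:cradle(-272,134,-25,5,None,15)),("b2",lambda:cradle(-160,5,-10,25)),
("c",lambda:tip(-12,0,14,0,38,False)),("s",lambda:tip(*knob(0,-26),42,0,38,False)),("s0",lambda:tip(*knob(1.75,-40),40,90,20,False))]
for sg in(1,-1):
    h.SG=sg
    for n,f in L: print(sg,n,manip.ik(*f()))
# hose in both views
for n in("top","side"):
    im=cv2.imread(f"pics/{n}0.png")[:,:,::-1].copy()
    m=cv2.inRange(cv2.cvtColor(im,cv2.COLOR_RGB2HSV),(100,150,80),(115,255,255)); 
    for u in (range(195,330,25) if n=="top" else range(110,270,30)):
        v=np.where(m[:,u])[0]; print(n,u,v.min() if len(v) else None,v.max() if len(v) else None)
E
```

```text
1 k0 [ 0.07  0.39 -0.24  0.92 -0.17 -1.65]
1 k1 [ 0.07  0.52 -0.38  0.66 -0.17 -1.65]
1 k2 [ 0.17  0.39 -0.61  0.57 -0.17 -1.55]
1 a0 [ 0.62  0.55 -0.16  0.94 -0.16 -1.09]
1 a1 [ 0.62  0.66 -0.25  0.74 -0.16 -1.09]
1 a2 [ 0.5   0.75 -0.25  0.81 -0.57 -1.15]
1 a3 [ 0.23  0.64 -0.46  0.52 -0.61 -1.48]
1 b0 [ 0.4   0.81  0.29  1.1  -0.07 -0.89]
1 b1 [ 0.4   0.88  0.22  0.97 -0.07 -0.89]
1 b2 [ 0.42  0.72 -0.2   0.84 -0.39 -1.09]
1 c [ 0.23  0.64 -0.46  0.53 -0.66 -1.47]
1 s [ 0.26  0.66 -0.31  0.69 -0.66 -1.43]
1 s0 [-0.07  0.1  -1.16 -0.03  0.07  2.94]
-1 k0 [ 0.07  0.39 -0.24  0.92 -0.17  1.49]
-1 k1 [ 0.07  0.52 -0.38  0.66 -0.17  1.49]
-1 k2 [ 0.17  0.39 -0.61  0.57 -0.17  1.59]
-1 a0 [ 0.62  0.55 -0.16  0.94 -0.16  2.05]
-1 a1 [ 0.62  0.66 -0.25  0.74 -0.16  2.05]
-1 a2 [ 0.5   0.75 -0.25  0.81 -0.57  1.99]
-1 a3 [ 0.23  0.64 -0.46  0.52 -0.61  1.66]
-1 b0 [ 0.4   0.81  0.29  1.1  -0.07  2.26]
-1 b1 [ 0.4   0.88  0.22  0.97 -0.07  2.26]
-1 b2 [ 0.42  0.72 -0.2   0.84 -0.39  2.06]
-1 c [ 0.23  0.64 -0.46  0.53 -0.66  1.67]
-1 s [ 0.26  0.66 -0.31  0.69 -0.66  1.72]
-1 s0 [-0.07  0.1  -1.16 -0.03  0.07 -0.2 ]
top 195 123 127
top 220 140 144
top 245 152 155
top 270 157 161
top 295 159 162
top 320 154 158
side 110 241 245
side 140 238 243
side 170 228 232
side 200 210 214
side 230 182 185
side 260 71 71
```

```bash
sed -i 's/^SG=1/SG=-1/' h.py
python3 - <<'E'
from h import *
manip.grab(20)
manip.move_to(*tip(*knob(.91,44),150,0,10,False))
manip.movel(tip(*knob(.91,44),38,0,10,False)[0],150)
for th,o in [(.95,25),(1.1,25),(1.25,25),(1.4,25),(1.55,25),(1.7,25),(1.78,25)]:
    r=manip.movel(tip(*knob(th,o),38,0,10,False)[0],90,max_force=15)
    if r: print("stop",th); break
print(manip.sense()["ft_force"])
manip.movel(tip(*knob(1.75,45),38,0,10,False)[0],120)
manip.movel(tip(*knob(1.75,45),120,0,10,False)[0],200)
manip.release()
manip.move_to(*cradle(-322,-28,0,10,80,18))
s=manip.sense();print(s["clock"],s["ee_pos"])
cv2.imwrite("pics/top1.png",manip.snapshot("top")[:,:,::-1])
E
```

```text
[ 0.33057853 -1.16596039  0.16310284]
9.0417 [443.7282763  347.79150205  67.42193615]
```

View pics/top1.png

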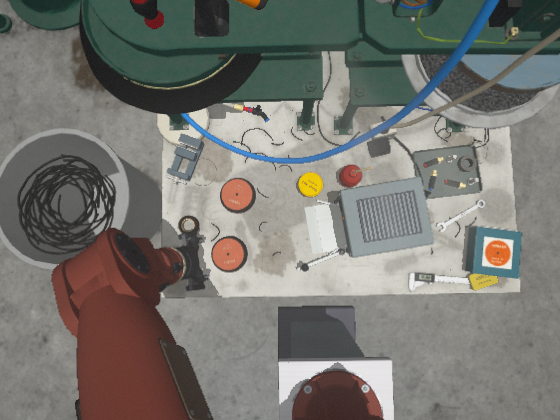

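The keeper now points straight out, with the knob at (302,267). The open hand is behind puck 2 at (229,254). I'll push that puck in.

Run:
```python
from h import *
def L(p,v,f=None):
    r=manip.movel(p[0],v,orientation=p[1],max_force=f)
    if r: print("FORCE",manip.sense()["ft_force"],toW(manip.sense()["ee_pos"])); 
    return r
L(cradle(-322,-28,0,10,None,18),120)
L(cradle(-322,-28,0,10),60)
for x,y,l,z in[(-230,-12,22,None),(-150,0,35,None),(-105,0,35,14),(5,0,35,15)]:
    if L(cradle(x,y,0,l,z),80,12): break
print(manip.sense()["ft_force"],manip.sense()["clock"])
L(cradle(5,0,0,35,15,40),120)
p=cradle(5,0,0,35,90,70); L(p,200)
manip.move_to(*cradle(-272,134,-25,5,90,18))
print(manip.sense()["clock"])
cv2.imwrite("pics/top2.png",manip.snapshot("top")[:,:,::-1])
```

```text
[-0.71126652  0.24024099 -0.13654856] 15.1083
17.1917
```

View pics/top2.png

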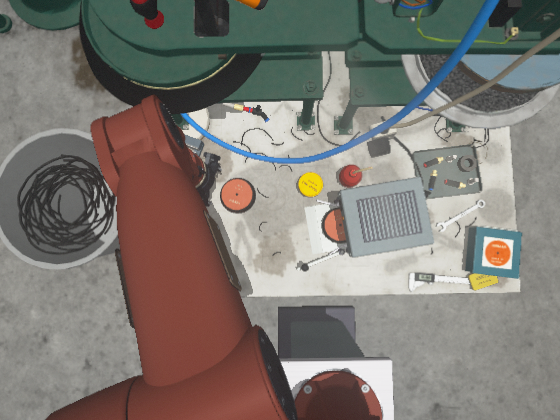

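Puck 2 sits in the mouth at (335,225), and nothing else has moved. The hand is behind puck 1 at (238,195). Before lowering it I'll check the hose clearance.

Run:
```python
from h import *
np.set_printoptions(precision=0,suppress=True)
S=[(110,243),(125,242),(140,240),(155,235),(170,230),(185,222),(200,212),(215,200),(230,184)]
for t in[(187,117),(195,125),(207,133),(220,142),(232,149),(245,153.5)]:
    b=min(((tri(t,(u,np.interp(u,*zip(*S)))) ) for u in range(80,231,2)),key=lambda q:q[1]); print(t,*b)
s=manip.sense();print(s["ee_pos"],s["eef_rot"][:,2])
```

```text
(187, 117) [833. 401.  65.] 0.5976300404477252
(195, 125) [812. 380.  62.] 1.886547456628409
(207, 133) [791. 348.  50.] 1.7979013380340056
(220, 142) [761. 309.  60.] 1.3091945280608073
(232, 149) [740. 276.  67.] 1.7982961649961533
(245, 153.5) [725. 239.  75.] 1.3584982880388454
[634. 322.  76.] [-0. -0. -1.]
```

```bash
python3 - <<'E'
from h import *
def L(p,v,f=None):
    r=manip.movel(p[0],v,orientation=p[1],max_force=f)
    if r: print("FORCE",manip.sense()["ft_force"],toW(manip.sense()["ee_pos"])); 
    return r
L(cradle(-272,134,-25,5,None,18),120)
L(cradle(-272,134,-25,5),60)
for x,y,a,l,z in[(-220,74,-25,12,None),(-175,20,-20,22,None),(-140,0,-5,32,None),(-105,0,0,35,14),(5,0,0,35,15)]:
    if L(cradle(x,y,a,l,z),70,15): break
print(manip.sense()["ft_force"],manip.sense()["clock"])
L(cradle(5,0,0,35,15,35),120)
L(tip(-80,0,40,0,38,False),150)
manip.grab(20)
cv2.imwrite("pics/top3.png",manip.snapshot("top")[:,:,::-1]);cv2.imwrite("pics/side3.png",manip.snapshot("side")[:,:,::-1])
L(tip(-80,0,13,0,38,False),100)
L(tip(-10,0,13,0,38,False),50,12)
s=manip.sense();print(s["ft_force"],s["clock"],toW(s["ee_pos"]))
E
python3 -c "
import cv2,numpy as np
a=cv2.imread('pics/top3.png')[140:290,200:400];b=cv2.imread('pics/side3.png')[80:280,200:400]
cv2.imwrite('pics/c3.png',np.hstack([cv2.resize(a,(400,300)),cv2.resize(b,(300,300))]))"
```

```text
[-0.20259426  0.08409578 -0.40758378] 24.2583
[0.14499261 0.55130948 0.65568523] 27.95 [-10.02308837  -0.03714478]
```

View pics/c3.png

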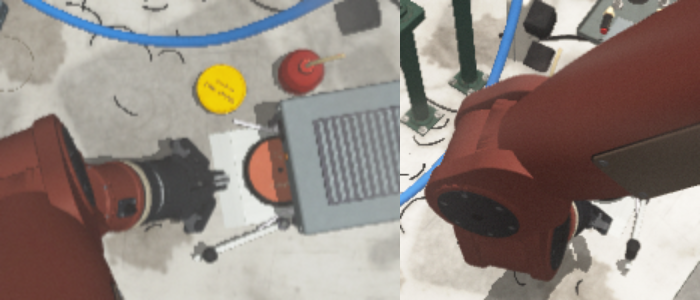

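Run:
```python
from h import *
def L(p,v,f=None):
    r=manip.movel(p[0],v,orientation=p[1],max_force=f)
    if r: print("FORCE",manip.sense()["ft_force"].round(1),toW(manip.sense()["ee_pos"]).round(1)); 
    return r
L(tip(-2,0,13,0,38,False),25,5)
s=manip.sense();print(s["ft_force"],s["clock"],toW(s["ee_pos"]))
L(tip(-70,0,20,0,38,False),150); L(tip(-100,0,120,0,38,False),200)
q=tip(*knob(1.75,-48),120,0,36,False); print(manip.ik(*q),manip.ik(*tip(*knob(1.75,-48),37,0,36,False)))
cv2.imwrite("pics/top4.png",manip.snapshot("top")[:,:,::-1])
L(q,200); L(tip(*knob(1.75,-48),37,0,36,False),150)
for th in np.arange(1.7,.05,-.15):
    if L(tip(*knob(th,-25+5*(1.7-th)/1.7),37,0,36,False),90,15): break
print(manip.sense()["ft_force"],manip.sense()["clock"])
L(tip(*knob(0,-12),37,0,36,False),30,8)
print(toW(manip.sense()["ee_pos"]))
L(tip(*knob(0,-50),45,0,36,False),150); L(tip(-150,30,200,0,36,False),200)
manip.set_joints([1.193, 0.291, -0.153, 1.127, 0, 1.431])
a=manip.snapshot("top");b=manip.snapshot("side");print(manip.sense()["clock"])
a=a[150:290,270:420,::-1];b=b[80:240,260:420,::-1]
cv2.imwrite("pics/c4.png",np.hstack([cv2.resize(a,(400,373)),cv2.resize(b,(373,373))]))
```

```text
FORCE [0.1 3.7 2.6] [-5.2  0.3]
[0.05063379 3.74594655 2.6375931 ] 28.2417 [-5.19254011  0.26532493]
[ 0.47327517  0.35163091 -0.59575326  0.85119554 -0.59084808  1.96512206] [ 0.47327517  0.49572116 -0.67065606  0.63220249 -0.59084808  1.96512206]
[-0.66266627 -0.61933076  0.7834458 ] 34.9917
FORCE [-0.8  4.1  3.5] [-23.5  37.3]
[-23.4704623  37.3394476]
39.475
```

View pics/c4.png

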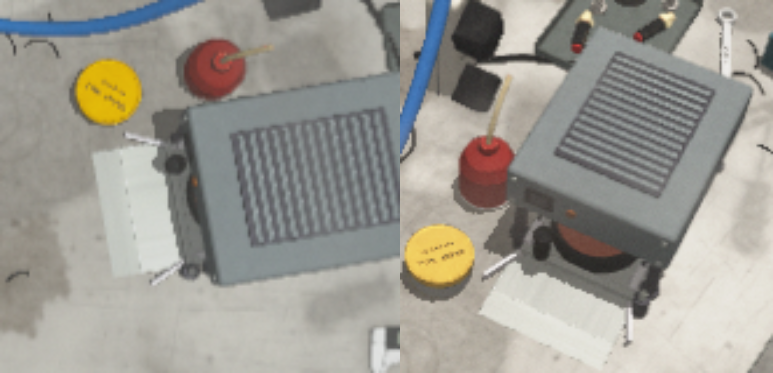

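The side crop shows the bar straight across the mouth, with the knob at (541,243) and the puck behind it. The tin and the can haven't moved. Both contact stops came 4 mm deeper than predicted, which fits one origin error, so the pucks are against the back stop and the keeper is on its own stop.

```bash
python3 -c "
from plant import manip
print(manip.hand_in())"
```

```text
the job is handed in; nothing more can be done
None
```

I handed the job in at about 39.5 s on the robot's clock (limit 72 s): both pucks are in the lane with the first against the back stop, and the keeper bar is shut; contact forces and a last picture support this, but hand-in returned no verdict.

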